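# Complete the capacitor bank from the parts carousel

### The job

The three-can capacitor bank is one can short. Turn the parts carousel until the capacitor of the same size as the two in the bank stands in the middle of the open front of the dust cover, take it out there and stand it upright in the empty bay. Then swing the bank's keeper bar down until it rests fully in its catch; leave the other parts standing in their places.

Things in the scene. Friction and masses are not known exactly. Their poses are not given: they have to be found in the camera images.
- stand: Fixed round base, 348 mm diameter, with a clear plastic dust cover over it (332 mm diameter, roof top 120 mm above the bench). The cover's roof and side wall are open over 120 degrees, edged with aluminium trim: this open front lies about the frame's -x axis and faces roughly to the arm. Origin: on the turning axis at bench height; z up.
- carousel: Grey turning tray, 310 mm diameter, coaxial with the stand. Turns endlessly both ways (light, 0.06 N m, no detents), stays where left; turn it smoothly. Six pockets, middles every 60 degrees from this frame's x axis, 108 mm from the axis; walls between 18 mm, rim 12 mm high. Origin: on the axis, 10 mm below the pocket floor. Five pockets hold one standing part each, the front one none.
- knob (a point): Centre of the black bar knob on top of the carousel's spindle, above the cover roof, 144 mm above the bench: a bar 56 mm long, 16 mm wide, 30 mm high, its length along the carousel's x axis. It turns with the tray; its underside stands 9 mm above the roof.
- cap_mid (a point): The wanted motor capacitor: a plain round aluminium can 46 mm in diameter with black top and two small brass blades, 66 mm tall overall (can 56 mm, blades 10 mm), 0.11 to 0.22 kg, the same as the two in the bank. This point: its axis, half-way up (33 mm). At the start it stands in a carousel pocket; its z axis points up.
- short_can_mid (a point): Another capacitor in the carousel, 46 mm diameter but only 42 mm tall; point half-way up.
- slim_can_mid (a point): Another capacitor in the carousel, 32 mm diameter, 46 mm tall; point half-way up.
- fat_can_mid (a point): Another capacitor in the carousel, 56 mm diameter, 58 mm tall; point half-way up.
- relay_mid (a point): A box-shaped plug-in relay with clear case in the carousel, 36 x 32 x 40 mm; point half-way up.
- bank: Capacitor bank: fixed grey steel tray 62 mm deep (x), 184 mm long (y), front (-x) roughly to the arm. Three bays 56 mm long (y), 56 mm deep (x), middles at y = -60, 0, +60 mm, floor 12 mm above the bench; partitions and back lip rise 16 mm, front lip 6 mm above the floor. The bay at +60 is empty. Little room between cans: hold the can front to back. Origin: on the bench under the middle bay.
- bay (a point): Middle of the empty bay's floor, 12 mm above the bench; axes as the bank's.
- bank_can0_mid (a point): Capacitor standing in the end bay next to the hinge, 46 mm diameter, 66 mm tall; point half-way up.
- bank_can1_mid (a point): Capacitor standing in the middle bay, 46 mm diameter, 66 mm tall; point half-way up.
- keeper (a joint): Angle of the steel keeper bar (rad): 0 = level across the bank's front, at a stop, in its catch; 1.57 = upright, open. Hinge along the bank's x at x = -42, y = -100, z = 57 mm (bank frame); bar 10 mm thick (x), 16 mm high, reaches 244 mm. Catch: open-topped fork at y = +99 mm, cheeks 70 mm high. Stiff hinge: the bar stays where left and must be led or pushed (about 1 N at its end) all the way down.
- keeper_grip (a point): Middle of the black sleeve at the bar's free end, 224 mm from the hinge: 40 mm long, 12 mm thick (bank's x), 18 mm high. Closed, it lies beyond the catch at y = +124, z = 57 mm in the bank's frame. Pinched along the bank's x, the bar can swing between the fingers. Its y axis points along the bar to the free end.
Mind the look-alikes: they are no part of the job. Leave any purple or turquoise look-alike of the part that bears bank_can0_mid alone.

How it is judged (in metres and radians):
On the way, in this order (a step that is already met when the one before it is completed fails the run):
1. the carousel is turned so that the wanted capacitor, still standing in its pocket, is in the middle of the cover's open front (within about 13 degrees) (x of cap_mid in the frame of stand below -0.085 m and y of cap_mid in the frame of stand between -0.025 and 0.025 m and height (world z) of cap_mid below 0.065 m and angle between cap_mid's own z axis and vertical below 0.15 rad), for 0.2 s.
2. the capacitor stands in the empty bay of the bank (horizontal distance between cap_mid and bay below 0.014 m and z of cap_mid in the frame of bay between 0.027 and 0.039 m and angle between cap_mid's own z axis and vertical below 0.15 rad), for 0.2 s.
At the end, for the whole second after the job is handed in: The wanted can stands upright (within 0.15 rad) on the floor of the empty bay, axis within 14 mm of its middle; the keeper bar is down in its catch (under 0.06 rad); the other parts stand in the carousel and the two bank cans in their bays (moved under 20 mm, tilt under 0.4 rad) (all of step 2 and value of joint keeper below 0.06 rad and angle between each of short_can_mid, slim_can_mid, fat_can_mid, relay_mid, bank_can0_mid, bank_can1_mid's own z axis and vertical below 0.4 rad and horizontal distance between each of short_can_mid, slim_can_mid, fat_can_mid, relay_mid and carousel below 0.15 m and distance of each of bank_can0_mid, bank_can1_mid from where it was at the start of the episode below 0.02 m); the robot touches nothing.
It fails at once if another part in the carousel is tipped over or taken off it (not (angle between each of short_can_mid, slim_can_mid, fat_can_mid, relay_mid's own z axis and vertical below 0.4 rad and horizontal distance between each of short_can_mid, slim_can_mid, fat_can_mid, relay_mid and carousel below 0.15 m)).
It fails at once if a can in the bank is tipped or shifted out of its bay (not (angle between each of bank_can0_mid, bank_can1_mid's own z axis and vertical below 0.4 rad and distance of each of bank_can0_mid, bank_can1_mid from where it was at the start of the episode below 0.02 m)).
It also fails if it takes over 72 s, if anything falls off the work surface, if the arm or the gripper's body presses on something with over 40 N, if the wrist force passes 120 N, or if a joint passes its speed limit or range.

### The arm

A 7-joint arm with a two-finger parallel gripper is mounted at the origin on the work surface. World frame = base frame: x ahead of the robot, y to its left, z up, the work surface at z = 0. Lengths are in m, angles in degrees, forces in N, time in s.
With the tool pointing down it reaches from about 0.425 to 0.875 m from the base axis. Payload 4.7 kg.
Tool frame: the origin (TCP) lies at the very end of the fingers, on their centre line; the grasp point (between the pads) lies 19 mm behind it; z points along the fingers, y is the line along which they close (so a half turn about z gives the same grasp; the last joint's range is limited). The gripper opens to 87 mm and grips with 3 to 60 N. Pads are 19 mm wide; open, the fingers measure 117 mm over their backs; the gripper's body (75 mm by 190 mm) begins 51 mm behind the grasp point.
Start: joints at [70.48, 18.392, -4.016, 83.108, 1.295, 78.541, -3.26], TCP at [0.226, -0.61, 0.223] pointing down, gripper open.
Joint ranges: [-163.93, 163.93], [-17.29, 119.83], [-79.2, 71.16], [3.27, 140.29], [-89.18, 269.18], [5.43, 117.66], [-154.24, 154.24]. Speed limits (degrees/s): [147.25, 147.25, 180, 180, 180, 180, 180].

### API

Orientations are given as [roll, pitch, yaw] about the fixed x, y, z axes, in that order (R = Rz(yaw) Ry(pitch) Rx(roll)).
In Python, from cell import get_obs, eyes, env gives the robot as it stands.
- The arm moves only by the tool servo_tool, never from a script. Its argument "series" is a list that holds one entry, the list of rows, each a list of 7 numbers: the shift along the tool's x, y, z in units of 300 mm (1.0 is 300 mm), then the turn, a rotation vector about the tool's x, y, z in units of pi rad (1.0 is pi rad), then the opening, from 0 (shut) to 1 (fully open). In form: [[[tx, ty, tz, wx, wy, wz, gripper], ...]]. A call has 1 to 12 rows; each row is the pose to reach, as a shift and turn from the pose commanded when the call began, along the tool's axes at that moment, turning the shorter way round; what a row does not reach only later rows make up. A row lasts 1/12 s, in which the tool goes at most 41.7 mm and 7.16 degrees, less where a joint would pass 70% of its speed; a pose out of reach is approached as far as the arm can. A call with a number of a shift or a turn outside -1 to 1 is refused whole. A call with a gripper value outside its range is refused whole. The fingers move at their own pace and stop on an object; "grip_force" is the grip in N (left out, the last holds). Time passes only in rows, so rows that repeat a pose let the fingers close. It gives the time, the measured TCP pose, the force, the opening and the grip force at its end, in the units of the state.
- get_obs(): the state, without advancing time (a new reading comes with each control period).
- eyes.read_camera(name): name is "side" or "top" or "wrist"; returns a dict with "frame" (420x560x3 uint8, red, green, blue), "depth" (420x560 float32, m along the optical axis (not along the pixel's ray), 0 where there is no reading), "fx", "fy", "cx", "cy" (pixels), "distortion" ([k1, k2, p1, p2, k3] as OpenCV has them; the pictures are not rectified), "origin" and "rotation" of the camera in the world; the wrist camera has in their place "mount" (4x4, takes a point from camera to tool coordinates, whose origin is the TCP and whose axes are the flange's). Camera axes: x right, y down, z forward; pixel columns grow to the right and rows downward; lengths in m; the calibration is good to about 2 mm. A picture is of the moment at which its call begins: read the wrist's pose just before it.
- env.sign_off(): hands the job in; it is judged then, once.
The state is a dict: "time_s": time; "qpos": joint angles; "joint_velocities": joint speeds; "effort": joint torques, N m; "tool_pos": TCP position; "tool_rot": TCP orientation; "force": force on the tool from outside, world axes, zero at the start; "wrist_torque": the same for the moment, N m; "grip_width": finger opening in m; "grasp_force": force on a finger pad.
Only numpy, scipy, OpenCV 4.12 (cv2) and the standard library are available. Lean on these libraries where they do the work, as an engineer would, in place of code of your own. Each camera call takes 0.05 s, during which the arm holds its last target. There are 200 camera calls.

## Working session

There is one attempt and no reset: what is moved stays moved. The work goes in short steps, Python scripts to look and compute and a tool call to move; the robot and the scene stay as the last step left them, time stands still between calls to the robot, and variables do not carry over. Pictures are saved under pics/ and viewed, at most 10 in all, crops included, and the job is handed in when it is done.

Besides the shell and the picture viewer there is one more tool, called after "Emit:" by a JSON object that holds its "name" and its "arguments". servo_tool: Moves the arm, as the interface text tells. Shifts and turns lie within -1 to 1; 1 stands for 300 mm of shift or pi rad of turn. Its arguments: {"type":"object","properties":{"series":{"type":"array"},"grip_force":{"type":"number"}},"required":["series"]}

```bash
mkdir -p pics; ls
cat > h.py <<'E'
import numpy as np, cv2
from scipy.spatial.transform import Rotation as R
from cell import get_obs, eyes, env
def shot(n):
    o=get_obs(); c=eyes.read_camera(n); 
    if 'mount' in c:
        T=np.eye(4); T[:3,:3]=R.from_euler('xyz',o['tool_rot'],degrees=True).as_matrix(); T[:3,3]=o['tool_pos']
        M=T@np.array(c['mount']); c['origin']=M[:3,3]; c['rotation']=M[:3,:3]
    c['K']=np.array([[c['fx'],0,c['cx']],[0,c['fy'],c['cy']],[0,0,1]]); c['origin']=np.array(c['origin']); c['rotation']=np.array(c['rotation']); c['D']=np.array(c['distortion'])
    return c
def save(c,p): cv2.imwrite(p,c['frame'][:,:,::-1])
def rays(c,uv):
    p=cv2.undistortPoints(np.array(uv,float).reshape(-1,1,2),c['K'],c['D']).reshape(-1,2)
    return np.c_[p,np.ones(len(p))]@c['rotation'].T
def plane(c,uv,z):
    d=rays(c,uv); return c['origin']+d*((z-c['origin'][2])/d[:,2])[:,None]
def deep(c,uv):
    uv=np.array(uv).reshape(-1,2); d=rays(c,uv); i=uv.astype(int)
    return c['origin']+d*c['depth'][i[:,1],i[:,0]][:,None]
def proj(c,P):
    rv=cv2.Rodrigues(c['rotation'].T)[0]; return cv2.projectPoints(np.array(P,float).reshape(-1,1,3),rv,-c['rotation'].T@c['origin'],c['K'],c['D'])[0].reshape(-1,2)
def cloud(c):
    h,w=c['depth'].shape; uv=np.stack(np.meshgrid(np.arange(w),np.arange(h)),-1).reshape(-1,2)
    return (c['origin']+rays(c,uv)*c['depth'].reshape(-1,1)).reshape(h,w,3)
E
python3 - <<'E'
from h import *
print(get_obs())
for n in('top','side'):
    c=shot(n); save(c,f'pics/{n}0.png'); np.save(f'{n}0.npy',c,allow_pickle=True); print(n,c['origin'],c['rotation'],c['fx'],c['D'])
E
```

```text
pics
{'time_s': 0.0, 'qpos': array([70.47867699, 18.43837713, -4.0161965 , 83.17490117,  1.2950859 ,
       78.53870665, -3.26097979]), 'joint_velocities': array([-0.04134729, -0.06744269, -0.09675715, -0.00510694,  0.01422101,
       -0.05999911,  0.00657895]), 'effort': array([ 3.27777025e-04, -4.91289353e+01, -4.03906675e-01, -3.12527668e+01,
       -6.40024804e-02,  4.38906380e-02,  1.99510291e-04]), 'tool_pos': array([ 0.22558984, -0.60902067,  0.22146932]), 'tool_rot': array([-1.79893263e+02,  5.53011092e-03,  2.03307462e+01]), 'force': array([ 0.37845067, -0.5990961 ,  0.36360709]), 'wrist_torque': array([ 0.00197591, -0.02340518, -0.01558145]), 'grasp_force': 0.0, 'grip_width': 0.08723563642441826}
top [ 0.31448744 -0.03816965  1.27654288] [-1.66485915e+02  7.65201512e-02 -9.22682675e+01] 504.439488310948 [-0.04041189  0.          0.          0.          0.        ]
side [ 0.51806773 -1.11515581  0.74500202] [-121.61937559   -0.84079587   -2.24881036] 410.72170810101005 [-0.04252111  0.          0.          0.          0.        ]
```

```bash
sed -i "s/c\['rotation'\]=np.array(c\['rotation'\]); /c['rotation']=np.array(c['rotation']); c['rotation']=R.from_euler('xyz',c['rotation'],degrees=True).as_matrix() if c['rotation'].ndim==1 else c['rotation']; /" h.py
python3 - <<'E'
from h import *
for n in('top','side'):
    c=np.load(f'{n}0.npy',allow_pickle=True).item(); c['rotation']=R.from_euler('xyz',c['rotation'],degrees=True).as_matrix(); np.save(f'{n}0.npy',c,allow_pickle=True)
    P=cloud(c); d=c['depth']>0; print(n,c['rotation'].round(2).tolist(), np.percentile(P[d][:,2],[1,10,25,50,75,95]).round(3), d.mean())
E
```

```text
top [[-0.04, -0.97, 0.23], [-1.0, 0.04, -0.01], [-0.0, -0.23, -0.97]] [-0.76  -0.75  -0.004  0.     0.005  0.123] 0.9958248299319727
side [[1.0, -0.01, 0.04], [-0.04, -0.52, 0.85], [0.01, -0.85, -0.52]] [-0.758 -0.746 -0.004  0.001  0.181  0.566] 0.9959311224489796
```

View pics/top0.png

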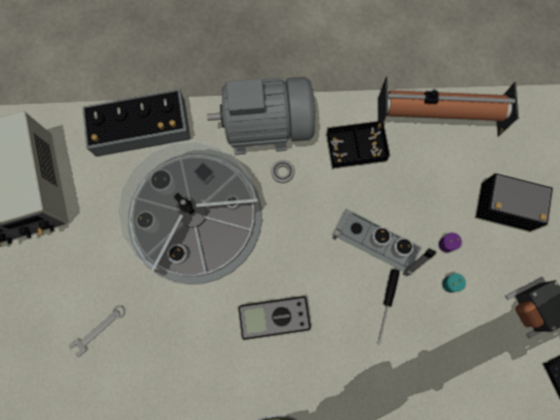

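View pics/side0.png

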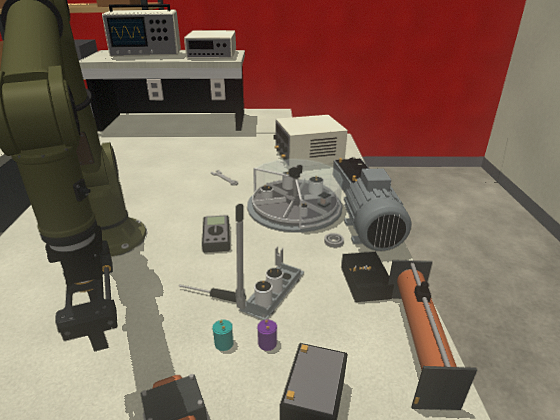

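Run:
```python
from h import *
c=np.load('top0.npy',allow_pickle=True).item(); f=c['frame'][:,:,::-1]
a=cv2.resize(f[140:290,118:268],(600,600),interpolation=cv2.INTER_CUBIC)
b=cv2.resize(f[200:285,325:475],(600,340),interpolation=cv2.INTER_CUBIC)
cv2.imwrite('pics/c.png',a); cv2.imwrite('pics/b.png',b)
P=cloud(c)
for u in [(190,207),(184,200),(162,180),(205,172),(232,202),(177,253),(145,220),(220,245),(225,203),(165,257),(150,190),(357,229),(382,236),(405,247),(433,253),(415,267),(336,236)]: print(u,P[u[1],u[0]].round(3))
```

```text
(190, 207) [0.594 0.173 0.161]
(184, 200) [0.611 0.187 0.161]
(162, 180) [0.674 0.249 0.12 ]
(205, 172) [0.691 0.146 0.117]
(232, 202) [0.613 0.082 0.12 ]
(177, 253) [0.506 0.224 0.06 ]
(145, 220) [0.578 0.288 0.116]
(220, 245) [0.527 0.123 0.025]
(225, 203) [0.61  0.098 0.124]
(165, 257) [0.502 0.261 0.025]
(150, 190) [0.651 0.277 0.119]
(357, 229) [ 0.556 -0.224  0.018]
(382, 236) [ 0.526 -0.277  0.069]
(405, 247) [ 0.497 -0.33   0.068]
(433, 253) [ 0.447 -0.327  0.303]
(415, 267) [ 0.44  -0.332  0.138]
(336, 236) [ 0.533 -0.166  0.054]
```

View pics/c.png

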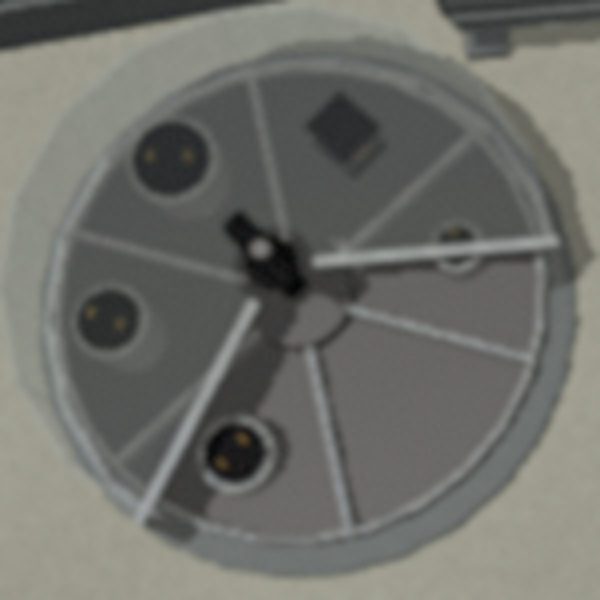

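View pics/b.png

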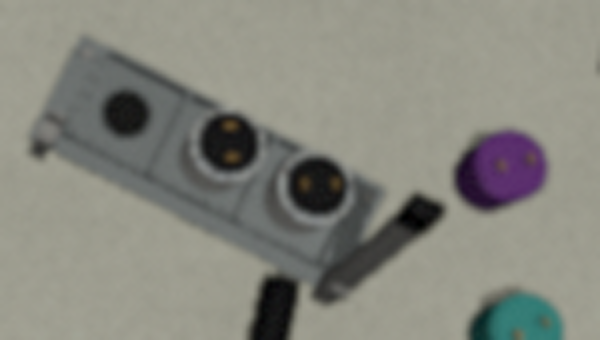

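The crops show: the can at crop (107,320) is 46 mm and under the roof, so it is the wanted one. The front can at (238,452) has its top at 0.060, so it is the short one. The fat can is at (170,155), the relay at (343,128) and the slim can at (455,245). The empty bay is at bank-crop (125,112), the fork at (42,135), and the raised keeper's hinge at (330,290).

```bash
cat > m.py <<'E'
from h import *
from scipy.optimize import least_squares
c=np.load('top0.npy',allow_pickle=True).item(); P=cloud(c); f=c['frame']
crop=lambda u,v:(118+u/4,140+v/4)
# roof outer edge / tray floor: circle fits
Z=P[:,:,2]; near=np.hypot(P[:,:,0]-.6,P[:,:,1]-.18)<.2
def circ(pts,r0=None):
    g=lambda p:np.hypot(pts[:,0]-p[0],pts[:,1]-p[1])-(p[2] if r0 is None else r0)
    s=least_squares(g,[.6,.18,.16],loss='soft_l1',f_scale=.002); return s.x.round(4), np.abs(s.fun).mean().round(4)
for nm,lo,hi in(('roof',.112,.128),('base',.006,.02),('tray',.02,.04)):
    m=(near&(Z>lo)&(Z<hi)).astype(np.uint8); k=cv2.findContours(m,cv2.RETR_EXTERNAL,cv2.CHAIN_APPROX_NONE)[0]; k=max(k,key=len)
    h=cv2.convexHull(k); 
    print(nm,m.sum(),np.median(Z[m>0]).round(4),cv2.minEnclosingCircle(k))
# knob: black, high
m=near&(Z>.135)&(Z<.2)&(f.sum(2)<150); p=P[m][:,:2]; print('knob',m.sum(),p.mean(0),cv2.minAreaRect(p.astype(np.float32)*1000), np.median(P[m][:,2]))
# trims z=.12
for l in ([(318,262),(555,241)],[(255,303),(145,520)]):
    q=plane(c,[crop(*x) for x in l],.12); d=q[1]-q[0]; print('trim',q[:,:2].round(3).tolist(),np.degrees(np.arctan2(d[1],d[0])).round(1))
for nm,u,z in(('left',(107,320),.081),('ul',(170,155),.073),('front',(238,452),.06),('relay',(343,120),.06),('slim',(455,243),.06)): print(nm,plane(c,[crop(*u)],z)[0].round(3))
bc=lambda u,v:(325+u/4,200+v/4)
for nm,u,z in(('can1',(229,142),.068),('can0',(316,185),.068),('hinge',(330,290),.057),('grip',(425,210),.29),('catch',(42,130),.07),('hole',(125,112),.012)): print(nm,plane(c,[bc(*u)],z)[0].round(4),deep(c,[bc(*u)])[0].round(3))
m=(P[:,:,0]>.4)&(P[:,:,0]<.65)&(P[:,:,1]>-.42)&(P[:,:,1]<-.1)&(Z>.008)&(Z<.035)
n,lab,st,ce=cv2.connectedComponentsWithStats(m.astype(np.uint8))
for i in range(1,n):
    if st[i,4]>100: print(st[i],cv2.minAreaRect(P[lab==i][:,:2].astype(np.float32)*1000))
E
python3 m.py
```

```text
roof 9534 0.1202 ((186.0215301513672, 208.68031311035156), 70.52786254882812)
base 1276 0.0118 ((204.0, 228.0), 65.79523468017578)
tray 4084 0.0263 ((205.0, 233.5), 56.579689025878906)
knob 150 [0.60303347 0.18626715] ((607.7894287109375, 187.32070922851562), (56.002838134765625, 20.216381072998047), 42.368038177490234) 0.1580149113682363
trim [[0.608, 0.163], [0.615, 0.023]] -87.1
trim [[0.584, 0.2], [0.459, 0.263]] 153.5
left [0.586 0.299 0.081]
ul [0.692 0.264 0.073]
front [0.505 0.222 0.06 ]
relay [0.715 0.158 0.06 ]
slim [0.631 0.088 0.06 ]
can1 [ 0.5274 -0.2774  0.068 ] [ 0.526 -0.276  0.074]
can0 [ 0.4988 -0.3281  0.068 ] [ 0.498 -0.327  0.071]
hinge [ 0.4362 -0.3333  0.057 ] [ 0.436 -0.332  0.062]
grip [ 0.4503 -0.3277  0.29  ] [ 0.449 -0.325  0.3  ]
catch [ 0.5391 -0.1638  0.07  ] [ 0.543 -0.166  0.049]
hole [ 0.5594 -0.2236  0.012 ] [ 0.56  -0.224  0.01 ]
[ 332  210   90   80 1953] ((498.5221862792969, -257.07763671875), (218.70004272460938, 138.931884765625), 59.860679626464844)
```

```bash
cat > mv.py <<'E'
# usage: mv.py x y z yaw [more 4-tuples]: prints rel rows from the ledger; last row becomes the ledger pose
import sys,json,os,numpy as np
from scipy.spatial.transform import Rotation as R
L='led.json'; p0=json.load(open(L)) if os.path.exists(L) else [.226,-.61,.223,20.33]
rot=lambda yaw:R.from_euler('xyz',[180,0,yaw],degrees=True)
a=np.array(sys.argv[1:],float).reshape(-1,4); R0=rot(p0[3])
for t in a:
    s=np.round(R0.inv().apply(t[:3]-p0[:3])/.3,3); w=np.round((R0.inv()*rot(t[3])).as_rotvec()/np.pi,3)
    print(s.tolist(),w.tolist(),'rows>=',max(np.linalg.norm(s)*300/41.7,np.linalg.norm(w)*180/7.16).round(1))
p=p0[:3]+R0.apply(s*.3); yaw=p0[3]-w[2]*180
json.dump([*p.tolist(),yaw],open(L,'w')); print('led',p.round(4),round(yaw,2))
E
python3 mv.py .236 -.585 .42 20.33  .34 -.36 .42 28
```

```text
[0.06, -0.067, -0.657] [0.0, 0.0, 0.0] rows>= 4.8
[0.646, -0.649, -0.657] [-0.0, 0.0, -0.043] rows>= 8.1
led [ 0.3401 -0.3601  0.4201] 28.07
```

Emit:
{"name": "servo_tool", "arguments": {"series": [[[0,0,-0.14,0,0,0,1],[0,0,-0.28,0,0,0,1],[0.02,-0.02,-0.42,0,0,0,1],[0.04,-0.04,-0.55,0,0,0,1],[0.1,-0.1,-0.657,0,0,-0.01,1],[0.19,-0.19,-0.657,0,0,-0.02,1],[0.28,-0.28,-0.657,0,0,-0.03,1],[0.37,-0.37,-0.657,0,0,-0.043,1],[0.46,-0.46,-0.657,0,0,-0.043,1],[0.55,-0.55,-0.657,0,0,-0.043,1],[0.646,-0.649,-0.657,0,0,-0.043,1],[0.646,-0.649,-0.657,0,0,-0.043,1]]]}}

```text
time_s: 1.1
tool_pos: [0.345, -0.3511, 0.4207]
tool_rot: [-180.0, -0.2, 28.8]
force: [0.5, 0.2, 0.7]
grip_width: 0.087
grasp_force: 0.0
```

```bash
python3 mv.py .46 -.10 .42 42.3; python3 mv.py .57 .145 .36 42.3
```

```text
[0.761, -0.577, 0.0] [-0.0, 0.0, -0.079] rows>= 6.9
led [ 0.4601 -0.0999  0.4201] 42.29
[0.82, -0.357, 0.2] [0.0, 0.0, -0.0] rows>= 6.6
led [0.57   0.1448 0.3601] 42.29
```

```bash
python3 -c "
from h import *
o=get_obs(); print(o['tool_pos'],o['tool_rot'],o['joint_velocities'].round(1))"
```

```text
[ 0.34503653 -0.35105829  0.42074996] [-179.98949706   -0.19853909   28.84727074] [ 2.2  2.4  4.9 -2.3  4.2 -1.8  4.7]
```

Emit:
{"name": "servo_tool", "arguments": {"series": [[[0.11,-0.082,0,0,0,-0.012,1],[0.22,-0.164,0,0,0,-0.024,1],[0.33,-0.247,0,0,0,-0.036,1],[0.44,-0.33,0,0,0,-0.048,1],[0.55,-0.41,0,0,0,-0.06,1],[0.65,-0.5,0,0,0,-0.07,1],[0.72,-0.55,0,0,0,-0.079,1],[0.761,-0.577,0,0,0,-0.079,1],[0.761,-0.577,0,0,0,-0.079,1],[0.761,-0.577,0,0,0,-0.079,1]]]}}

```text
time_s: 1.93
tool_pos: [0.4598, -0.0994, 0.4194]
tool_rot: [-180.0, 0.0, 42.4]
force: [0.4, -0.8, 0.7]
grip_width: 0.0869
grasp_force: 0.0
```

```bash
python3 -c "
from h import *
o=get_obs(); print(o['tool_pos'],o['tool_rot'],o['joint_velocities'].round(1))"
```

```text
[ 0.45977283 -0.09944787  0.41937129] [-1.79987132e+02  4.97589058e-02  4.23699805e+01] [1.4 0.  2.4 0.3 0.6 0.1 0.2]
```

Emit:
{"name": "servo_tool", "arguments": {"series": [[[0.11,-0.05,0.03,0,0,0,1],[0.22,-0.1,0.055,0,0,0,1],[0.33,-0.145,0.08,0,0,0,1],[0.44,-0.19,0.11,0,0,0,1],[0.55,-0.24,0.135,0,0,0,1],[0.66,-0.29,0.16,0,0,0,1],[0.75,-0.33,0.185,0,0,0,1],[0.82,-0.357,0.2,0,0,0,1],[0.82,-0.357,0.2,0,0,0,1],[0.82,-0.357,0.2,0,0,0,1],[0.82,-0.357,0.2,0,0,0,1]]]}}

```text
time_s: 2.85
tool_pos: [0.5702, 0.1426, 0.3593]
tool_rot: [180.0, 0.1, 42.1]
force: [-1.3, -0.2, -0.1]
grip_width: 0.0872
grasp_force: 0.0
```

Run:
```python
from h import *
o=get_obs(); print(o['tool_pos'],o['tool_rot'],o['joint_velocities'].round(1))
c=shot('wrist'); save(c,'pics/w1.png'); np.save('w1.npy',c,allow_pickle=True); P=cloud(c); f=c['frame'].astype(int)
print(c['origin'],c['rotation'][:,2].round(2))
m=(P[:,:,2]>.14)&(P[:,:,2]<.17)&(f.sum(2)<150)&(np.hypot(P[:,:,0]-.607,P[:,:,1]-.188)<.05)
if m.sum(): print(m.sum(),np.median(P[m][:,2]),cv2.minAreaRect(P[m][:,:2].astype(np.float32)*1000))
```

```text
[0.5702486  0.14261746 0.359261  ] [1.79963899e+02 9.06089578e-02 4.21063726e+01] [ 0.9 -1.1 -0.  -0.  -0.1 -0.1 -0.3]
[0.62738409 0.19402942 0.52077215] [-0.21 -0.19 -0.96]
277 0.15747573297696077 ((607.0198974609375, 190.42828369140625), (53.34718704223633, 14.805654525756836), 41.967430114746094)
```

View pics/w1.png

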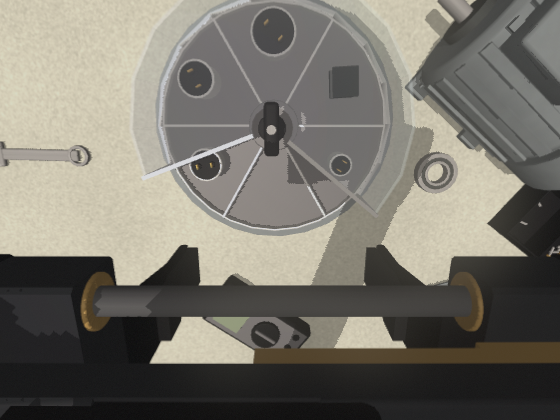

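```bash
python3 mv.py .607 .1895 .20 42  .607 .1895 .137 42
```

```text
[0.191, -0.027, 0.534] [-0.0, -0.0, 0.002] rows>= 4.1
[0.191, -0.027, 0.744] [-0.0, -0.0, 0.002] rows>= 5.5
led [0.6069 0.1894 0.1369] 41.93
```

Emit:
{"name": "servo_tool", "arguments": {"series": [[[0.05,-0.007,0.13,0,0,0.002,1],[0.1,-0.014,0.26,0,0,0.002,1],[0.15,-0.02,0.38,0,0,0.002,1],[0.191,-0.027,0.48,0,0,0.002,1],[0.191,-0.027,0.55,0,0,0.002,0.7],[0.191,-0.027,0.62,0,0,0.002,0.6],[0.191,-0.027,0.69,0,0,0.002,0.6],[0.191,-0.027,0.744,0,0,0.002,0.5],[0.191,-0.027,0.744,0,0,0.002,0.4],[0.191,-0.027,0.744,0,0,0.002,0],[0.191,-0.027,0.744,0,0,0.002,0],[0.191,-0.027,0.744,0,0,0.002,0]]], "grip_force": 20}}

```text
time_s: 3.9
tool_pos: [0.6079, 0.1895, 0.1384]
tool_rot: [179.9, -0.1, 41.9]
force: [1.5, -0.0, 0.5]
grip_width: 0.0418
grasp_force: 0.0
```

Emit:
{"name": "servo_tool", "arguments": {"series": [[[0,0,0,0,0,0,0],[0,0,0,0,0,0,0],[0,0,0,0,0,0,0]]]}}

```text
time_s: 4.15
tool_pos: [0.6071, 0.1899, 0.1371]
tool_rot: [180.0, -0.0, 41.9]
force: [-0.0, 0.0, 0.0]
grip_width: 0.0217
grasp_force: 0.0
```

Emit:
{"name": "servo_tool", "arguments": {"series": [[[0,0,0,0,0,0,0],[0,0,0,0,0,0,0],[0,0,0,0,0,0,0],[0,0,0,0,0,-0.004,0],[0,0,0,0,0,-0.012,0],[0,0,0,0,0,-0.025,0],[0,0,0,0,0,-0.04,0],[0,0,0,0,0,-0.055,0],[0,0,0,0,0,-0.07,0],[0,0,0,0,0,-0.085,0],[0,0,0,0,0,-0.1,0]]]}}

```text
time_s: 5.07
tool_pos: [0.6066, 0.1903, 0.1368]
tool_rot: [-180.0, -0.0, 60.1]
force: [-1.2, 1.0, 4.8]
grip_width: 0.0157
grasp_force: 20.0
```

Emit:
{"name": "servo_tool", "arguments": {"series": [[[0,0,0,0,0,-0.018,0],[0,0,0,0,0,-0.036,0],[0,0,0,0,0,-0.054,0],[0,0,0,0,0,-0.072,0],[0,0,0,0,0,-0.09,0],[0,0,0,0,0,-0.108,0],[0,0,0,0,0,-0.126,0],[0,0,0,0,0,-0.144,0],[0,0,0,0,0,-0.162,0],[0,0,0,0,0,-0.18,0],[0,0,0,0,0,-0.198,0],[0,0,0,0,0,-0.215,0]]]}}

```text
time_s: 6.07
tool_pos: [0.6068, 0.1903, 0.1368]
tool_rot: [180.0, -0.0, 98.9]
force: [-1.5, 0.3, 4.4]
grip_width: 0.0161
grasp_force: 20.0
```

Emit:
{"name": "servo_tool", "arguments": {"series": [[[0,0,0,0,0,-0.018,0],[0,0,0,0,0,-0.036,0],[0,0,0,0,0,-0.054,0],[0,0,0,0,0,-0.072,0],[0,0,0,0,0,-0.09,0],[0,0,0,0,0,-0.108,0],[0,0,0,0,0,-0.126,0],[0,0,0,0,0,-0.144,0],[0,0,0,0,0,-0.162,0],[0,0,0,0,0,-0.18,0],[0,0,0,0,0,-0.198,0],[0,0,0,0,0,-0.215,0]]]}}

```text
time_s: 7.07
tool_pos: [0.6071, 0.1904, 0.1368]
tool_rot: [179.9, -0.0, 137.6]
force: [-1.0, 1.6, 4.3]
grip_width: 0.0158
grasp_force: 20.0
```

Emit:
{"name": "servo_tool", "arguments": {"series": [[[0,0,0,0,0,-0.018,0],[0,0,0,0,0,-0.036,0],[0,0,0,0,0,-0.052,0],[0,0,0,0,0,-0.066,0],[0,0,0,0,0,-0.078,0],[0,0,0,0,0,-0.087,0],[0,0,0,0,0,-0.093,0],[0,0,0,0,0,-0.095,0],[0,0,0,0,0,-0.095,0],[0,0,0,0,0,-0.095,0]]]}}

```text
time_s: 7.9
tool_pos: [0.6071, 0.1904, 0.1368]
tool_rot: [179.9, 0.0, 154.4]
force: [-0.2, 2.4, 4.0]
grip_width: 0.0158
grasp_force: 20.0
```

```bash
sed -i 's/^p=p0.*/p=p0[:3]+R0.apply(s*.3); yaw=t[3]/' mv.py; echo '[0.6069,0.1894,0.1369,154.4]'>led.json; python3 mv.py .607 .19 .22 120  .455 .09 .26 60;  python3 mv.py .455 .09 .26 33.2
```

```text
[0.001, 0.002, -0.277] [0.0, -0.0, 0.191] rows>= 4.8
[0.313, -0.518, -0.41] [0.0, -0.0, 0.524] rows>= 13.2
led [0.4551 0.0898 0.2599] 60.0
[0.0, -0.0, -0.0] [0.0, -0.0, 0.149] rows>= 3.7
led [0.4551 0.0898 0.2599] 33.2
```

Emit:
{"name": "servo_tool", "arguments": {"series": [[[0,0,0,0,0,0,0.5],[0,0,0,0,0,0,0.6],[0,0,-0.06,0,0,0,0.7],[0,0,-0.17,0,0,0,1],[0,0,-0.28,0,0,0.03,1],[0,0,-0.34,0,0,0.065,1],[0.04,-0.07,-0.41,0,0,0.1,1],[0.09,-0.14,-0.41,0,0,0.135,1],[0.13,-0.21,-0.41,0,0,0.17,1],[0.17,-0.28,-0.41,0,0,0.205,1],[0.21,-0.35,-0.41,0,0,0.24,1],[0.25,-0.42,-0.41,0,0,0.275,1]]]}}

```text
time_s: 8.9
tool_pos: [0.4835, 0.107, 0.2582]
tool_rot: [-179.9, -0.1, 104.6]
force: [-1.5, -1.3, 1.8]
grip_width: 0.0843
grasp_force: 0.0
```

```bash
python3 - <<'E'
import json,numpy as np
from scipy.spatial.transform import Rotation as R
r=R.from_euler('xyz',[180,0,154.4],degrees=True)
p=np.array([.6069,.1894,.1369])+r.apply(np.array([.25,-.42,-.41])*.3); y=154.4-.275*180; json.dump([*p,y],open('led.json','w')); print(p,y)
E
python3 mv.py .455 .09 .26 33.2
```

```text
[0.48481976 0.10817553 0.2599    ] 104.9
[-0.033, -0.112, -0.0] [0.0, -0.0, 0.398] rows>= 10.0
led [0.4549 0.09   0.2599] 33.2
```

Emit:
{"name": "servo_tool", "arguments": {"series": [[[-0.01,-0.03,0,0,0,0.038,1],[-0.02,-0.06,0,0,0,0.076,1],[-0.033,-0.09,0,0,0,0.114,1],[-0.033,-0.112,0,0,0,0.152,1],[-0.033,-0.112,0,0,0,0.19,1],[-0.033,-0.112,0,0,0,0.228,1],[-0.033,-0.112,0,0,0,0.266,1],[-0.033,-0.112,0,0,0,0.304,1],[-0.033,-0.112,0,0,0,0.342,1],[-0.033,-0.112,0,0,0,0.375,1],[-0.033,-0.112,0,0,0,0.398,1],[-0.033,-0.112,0,0,0,0.398,1]]]}}

```text
time_s: 9.9
tool_pos: [0.4543, 0.0894, 0.259]
tool_rot: [180.0, 0.1, 33.1]
force: [-0.2, -0.3, 0.4]
grip_width: 0.0872
grasp_force: 0.0
```

Run:
```python
from h import *
o=get_obs(); print(o['tool_pos'],o['tool_rot'],o['joint_velocities'].round(1))
c=shot('wrist'); save(c,'pics/w2.png'); np.save('w2.npy',c,allow_pickle=True); P=cloud(c); Z=P[:,:,2]
S=R.from_euler('z',33.2,degrees=True).as_matrix(); Q=(P-[.607,.190,0])@S
m=(Z>.073)&(Z<.1)&(Q[:,:,0]<-.06)&(Q[:,:,0]>-.16)&(abs(Q[:,:,1])<.06)
n,lab,st,ce=cv2.connectedComponentsWithStats(m.astype(np.uint8))
for i in range(1,n):
    if st[i,4]>60: 
        p=Q[lab==i]; (x,y),r=cv2.minEnclosingCircle(p[:,:2].astype(np.float32)); print(st[i],'stand frame',x,y,'r',r,'mean',p.mean(0),'z',np.percentile(p[:,2],[5,50,95]),'world',S@[x,y,0]+[.607,.19,0])
```

```text
[0.4543237  0.08938476 0.25900201] [1.79950113e+02 9.67755392e-02 3.31020192e+01] [-0.9  0.7  0.5 -0.2  0.5 -0.2  6. ]
[ 257   91   47   49 1784] stand frame -0.10918369144201279 0.00025594019098207355 r 0.022922692820429802 mean [-0.10887668  0.00035799  0.08239646] z [0.08047307 0.08227822 0.08455848] world [0.51549884 0.13042919 0.        ]
```

View pics/w2.png

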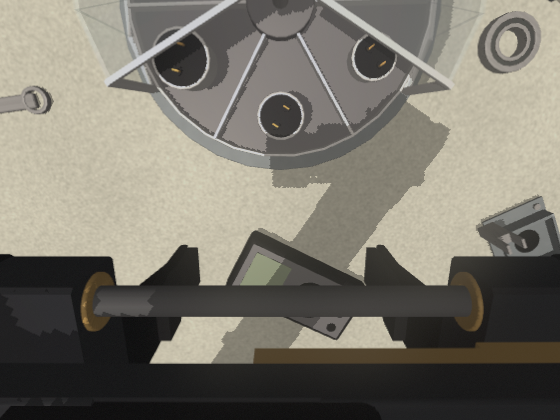

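The picture shows the wanted can at pixel (280,115), r 22.9 mm and top at 0.082. It stands in the middle between the trims at (110,85) and (450,85). Now to grasp it.

```bash
python3 mv.py .5155 .1304 .15 33.2 .5155 .1304 .053 33.2; python3 mv.py .5155 .1304 .21 33.2
```

```text
[0.243, -0.002, 0.366] [0.0, 0.0, 0.0] rows>= 3.2
[0.243, -0.002, 0.69] [0.0, 0.0, 0.0] rows>= 5.3
led [0.5156 0.1304 0.0529] 33.2
[-0.0, -0.0, -0.524] [0.0, 0.0, 0.0] rows>= 3.8
led [0.5156 0.1304 0.2101] 33.2
```

Emit:
{"name": "servo_tool", "arguments": {"series": [[[0.08,-0.001,0.11,0,0,0,1],[0.16,-0.002,0.21,0,0,0,1],[0.243,-0.002,0.31,0,0,0,1],[0.243,-0.002,0.36,0,0,0,1],[0.243,-0.002,0.41,0,0,0,1],[0.243,-0.002,0.48,0,0,0,1],[0.243,-0.002,0.55,0,0,0,1],[0.243,-0.002,0.62,0,0,0,1],[0.243,-0.002,0.67,0,0,0,1],[0.243,-0.002,0.69,0,0,0,1],[0.243,-0.002,0.69,0,0,0,1],[0.243,-0.002,0.69,0,0,0,0.8]]], "grip_force": 25}}

```text
time_s: 10.95
tool_pos: [0.5158, 0.1309, 0.0529]
tool_rot: [180.0, -0.0, 33.3]
force: [-0.3, 0.7, 0.6]
grip_width: 0.0844
grasp_force: 0.0
```

Emit:
{"name": "servo_tool", "arguments": {"series": [[[0,0,0,0,0,0,0.65],[0,0,0,0,0,0,0.5],[0,0,0,0,0,0,0.3],[0,0,0,0,0,0,0.2],[0,0,0,0,0,0,0.2],[0,0,0,0,0,0,0.2],[0,0,-0.02,0,0,0,0.2],[0,0,-0.04,0,0,0,0.2]]]}}

```text
time_s: 11.62
tool_pos: [0.5148, 0.1307, 0.0644]
tool_rot: [-180.0, 0.1, 33.3]
force: [0.6, 0.4, -2.0]
grip_width: 0.0447
grasp_force: 25.0
```

```bash
echo '[0.5156,0.1304,0.0649,33.2]'>led.json; python3 mv.py .5156 .1304 .24 33.2 .52 0 .25 40; python3 mv.py .523 -.285 .25 59.5
```

```text
[0.0, 0.0, -0.584] [0.0, 0.0, 0.0] rows>= 4.2
[-0.226, 0.372, -0.617] [0.0, 0.0, -0.038] rows>= 5.4
led [ 5.2e-01 -1.0e-04  2.5e-01] 40.0
[-0.603, 0.734, 0.0] [-0.0, 0.0, -0.108] rows>= 6.8
led [ 0.5229 -0.2851  0.25  ] 59.5
```

Emit:
{"name": "servo_tool", "arguments": {"series": [[[0,0,-0.04,0,0,0,0.2],[0,0,-0.13,0,0,0,0.2],[0,0,-0.24,0,0,0,0.2],[0,0,-0.35,0,0,0,0.2],[0,0,-0.46,0,0,0,0.2],[-0.03,0.04,-0.55,0,0,0,0.2],[-0.07,0.12,-0.617,0,0,-0.01,0.2],[-0.13,0.21,-0.617,0,0,-0.02,0.2],[-0.18,0.3,-0.617,0,0,-0.03,0.2],[-0.226,0.372,-0.617,0,0,-0.038,0.2]]]}}

```text
time_s: 12.45
tool_pos: [0.5202, -0.0019, 0.2508]
tool_rot: [179.8, 0.0, 40.2]
force: [0.9, -0.9, -2.2]
grip_width: 0.0447
grasp_force: 25.0
```

Emit:
{"name": "servo_tool", "arguments": {"series": [[[-0.07,0.08,0,0,0,-0.012,0.2],[-0.14,0.17,0,0,0,-0.024,0.2],[-0.21,0.255,0,0,0,-0.037,0.2],[-0.28,0.34,0,0,0,-0.05,0.2],[-0.35,0.425,0,0,0,-0.063,0.2],[-0.42,0.51,0,0,0,-0.076,0.2],[-0.49,0.595,0,0,0,-0.088,0.2],[-0.55,0.67,0,0,0,-0.1,0.2],[-0.59,0.715,0,0,0,-0.108,0.2],[-0.603,0.734,0,0,0,-0.108,0.2],[-0.603,0.734,0,0,0,-0.108,0.2],[-0.603,0.734,0,0,0,-0.108,0.2]]]}}

```text
time_s: 13.45
tool_pos: [0.5239, -0.2829, 0.2501]
tool_rot: [-180.0, -0.1, 59.6]
force: [-0.3, 0.9, -2.6]
grip_width: 0.0444
grasp_force: 25.0
```

Run:
```python
from h import *
o=get_obs(); print(o['tool_pos'],o['tool_rot'],o['joint_velocities'].round(1),o['grip_width'])
c=shot('wrist'); save(c,'pics/w3.png'); np.save('w3.npy',c,allow_pickle=True)
```

```text
[ 0.52389795 -0.28292388  0.2500686 ] [-1.79993387e+02 -7.15378151e-02  5.96095475e+01] [-0.9 -0.9 -1.2  1.  -0.2 -0.2  0.1] 0.04440522965865771
```

View pics/w3.png

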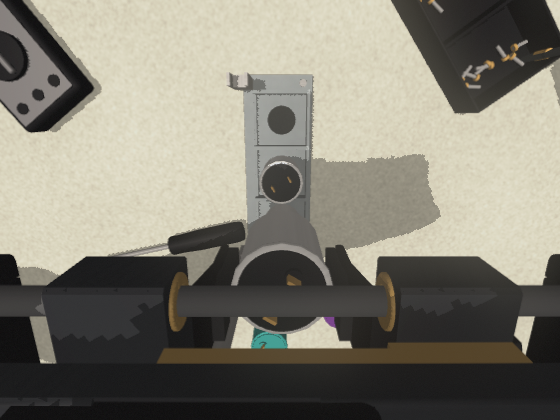

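Run:
```python
from h import *
c=np.load('w3.npy',allow_pickle=True).item(); f=c['frame'].astype(int); P=cloud(c)
m=np.zeros(f.shape[:2],np.uint8); m[100:140,262:302]=(f[100:140,262:302].sum(2)<230)
M=cv2.moments(m); u=(M['m10']/M['m00'],M['m01']/M['m00']); b=plane(c,[u],.012)[0]; print('disc',u,M['m00'],b,deep(c,[u])[0])
B=R.from_euler('z',-30.5,degrees=True).as_matrix(); Q=(P-b)@B
Z=P[:,:,2]; sel=lambda a:(P[a][:,:2])
# back lip ridge (z~.028) and outline of tray in frame about bay
for y0 in(-.04,-.02,0,.02):
    s=(abs(Q[:,:,1]-y0)<.006)&(Z>.005)&(Z<.06)&(abs(Q[:,:,0])<.045); q=Q[s]
    print(y0,'x range',q[:,0].min().round(4),q[:,0].max().round(4),'lip',np.percentile(q[q[:,2]>.01][:,0],[2,98]).round(4) if (q[:,2]>.01).any() else '')
s=(abs(Q[:,:,0])<.02)&(Z>.005)&(Z<.06); print('y end',Q[s][:,1].max())
s=(Z>.055)&(Z<.085)&(Q[:,:,1]>.02)&(Q[:,:,1]<.06)&(abs(Q[:,:,0]+.042)<.02); print('catch',s.sum(),Q[s].mean(0),Q[s].min(0),Q[s].max(0))
s=(Z>.06)&(Z<.085)&(Q[:,:,1]>-.09)&(Q[:,:,1]<-.03)&(abs(Q[:,:,0])<.03); print('can1',s.sum(),cv2.minEnclosingCircle(Q[s][:,:2].astype(np.float32)))
s=(Z>.022)&(Z<.034)&(Q[:,:,1]>-.033)&(Q[:,:,1]<-.026)&(abs(Q[:,:,0])<.02); print('partition',s.sum(),Q[s].mean(0) if s.any() else '')
```

```text
disc (281.32337434094904, 119.75922671353251) 569.0 [ 0.55887168 -0.22326191  0.012     ] [ 0.55887579 -0.22325568  0.01241701]
-0.04 x range -0.0432 0.0342 lip [-0.0145  0.0304]
-0.02 x range -0.0426 0.0337 lip [0.0276 0.03  ]
0 x range -0.0432 0.0344 lip [0.0275 0.0306]
0.02 x range -0.0436 0.0339 lip [0.0277 0.0301]
y end 0.04825922809468598
catch 150 [-0.04265052  0.03865919  0.05438869] [-0.05275711  0.03281976  0.04302194] [-0.03256908  0.0451225   0.05899034]
can1 1481 ((-0.0007466363022103906, -0.06189671531319618), 0.022993240505456924)
partition 143 [ 0.00014266 -0.02984748  0.01554631]
```

```bash
python3 mv.py .559 -.2235 .2 59.5 .559 -.2235 .07 59.5; python3 mv.py .559 -.2235 .0405 59.5
```

```text
[0.238, -0.001, 0.167] [0.0, 0.0, 0.0] rows>= 2.1
[0.238, -0.001, 0.6] [0.0, 0.0, 0.0] rows>= 4.6
led [ 0.5589 -0.2234  0.07  ] 59.5
[-0.0, 0.0, 0.098] [0.0, 0.0, 0.0] rows>= 0.7
led [ 0.5589 -0.2234  0.0406] 59.5
```

Emit:
{"name": "servo_tool", "arguments": {"series": [[[0.06,0,0,0,0,0,0.2],[0.12,0,0,0,0,0,0.2],[0.19,0,0.05,0,0,0,0.2],[0.238,-0.001,0.12,0,0,0,0.2],[0.238,-0.001,0.2,0,0,0,0.2],[0.238,-0.001,0.28,0,0,0,0.2],[0.238,-0.001,0.37,0,0,0,0.2],[0.238,-0.001,0.46,0,0,0,0.2],[0.238,-0.001,0.54,0,0,0,0.2],[0.238,-0.001,0.6,0,0,0,0.2],[0.238,-0.001,0.6,0,0,0,0.2],[0.238,-0.001,0.6,0,0,0,0.2]]]}}

```text
time_s: 14.5
tool_pos: [0.5593, -0.221, 0.0698]
tool_rot: [-179.9, -0.0, 59.7]
force: [0.0, -0.0, -1.3]
grip_width: 0.0448
grasp_force: 25.0
```

Emit:
{"name": "servo_tool", "arguments": {"series": [[[0,0,0.02,0,0,0,0.2],[0,0,0.04,0,0,0,0.2],[0,0,0.06,0,0,0,0.2],[0,0,0.08,0,0,0,0.2],[0,0,0.092,0,0,0,0.2],[0,0,0.098,0,0,0,0.2],[0,0,0.098,0,0,0,0.2],[0,0,0.098,0,0,0,0.2]]]}}

```text
time_s: 15.17
tool_pos: [0.5596, -0.2229, 0.0402]
tool_rot: [180.0, -0.0, 59.6]
force: [-0.2, 0.5, -2.0]
grip_width: 0.0447
grasp_force: 25.0
```

Emit:
{"name": "servo_tool", "arguments": {"series": [[[0,0,0.004,0,0,0,0.2],[0,0,0.004,0,0,0,0.2],[0,0,0.004,0,0,0,0.2]]]}}

```text
time_s: 15.42
tool_pos: [0.5597, -0.2229, 0.0401]
tool_rot: [180.0, 0.0, 59.6]
force: [-3.3, 0.5, 4.9]
grip_width: 0.0446
grasp_force: 25.0
```

Emit:
{"name": "servo_tool", "arguments": {"series": [[[0,0,0,0,0,0,0.55],[0,0,0,0,0,0,0.65],[0,0,0,0,0,0,0.75],[0,0,0,0,0,0,0.8],[0,0,0,0,0,0,0.8],[0,0,-0.03,0,0,0,0.8],[0,0,-0.08,0,0,0,0.8],[0,0,-0.15,0,0,0,0.8],[0,0,-0.25,0,0,0,0.8],[0,0,-0.35,0,0,0,0.8],[0,0,-0.45,0,0,0,0.8],[0,0,-0.55,0,0,0,0.8]]]}}

```text
time_s: 16.42
tool_pos: [0.5597, -0.2224, 0.2071]
tool_rot: [179.9, -0.0, 59.6]
force: [-0.2, -0.5, -0.3]
grip_width: 0.0695
grasp_force: 0.0
```

Run:
```python
from h import *
b=np.array([.559,-.2235,.012]); B=R.from_euler('z',-30.5,degrees=True).as_matrix()
for n in('top','side'):
    c=shot(n); P=cloud(c); Q=(P-b)@B; Z=P[:,:,2]; np.save(n+'1.npy',c,allow_pickle=True)
    for y0 in(0,-.06,-.12):
        s=(Z>.06)&(Z<.085)&(np.hypot(Q[:,:,0],Q[:,:,1]-y0)<.03)
        if s.sum()>10: print(n,y0,s.sum(),[np.round(v,4) for v in cv2.minEnclosingCircle(Q[s][:,:2].astype(np.float32))],np.median(Z[s]))
    s=(Z>.1)&(Z<.32)&(np.hypot(Q[:,:,0]+.042,Q[:,:,1]+.16)<.05)
    for z in(.12,.16,.2,.24,.28): 
        k=s&(abs(Z-z)<.015); print(n,z,k.sum(),np.median(Q[k],0).round(4) if k.any() else '', Q[k].min(0).round(3) if k.any() else '',Q[k].max(0).round(3) if k.any() else '')
    k=s; print('top z',Z[s].max() if s.any() else '')
```

```text
top -0.06 138 [array([-0.0012, -0.0622]), np.float64(0.0228)] 0.06961252021807629
top 0.12 0   
top 0.16 0   
top 0.2 0   
top 0.24 0   
top 0.28 0   
top z 
side 0 154 [array([ 0.0006, -0.0013]), np.float64(0.0234)] 0.0670505666334898
side -0.06 178 [array([ 0.0006, -0.0635]), np.float64(0.0239)] 0.06721311175730249
side -0.12 189 [array([-0.0002, -0.122 ]), np.float64(0.023)] 0.06741758626624439
side 0.12 68 [-0.0384 -0.1624  0.1076] [-0.048 -0.166  0.094] [-0.036 -0.15   0.122]
side 0.16 75 [-0.0385 -0.1598  0.1484] [-0.046 -0.163  0.134] [-0.036 -0.146  0.162]
side 0.2 79 [-0.0384 -0.1565  0.1878] [-0.047 -0.162  0.174] [-0.036 -0.144  0.202]
side 0.24 78 [-0.0383 -0.1538  0.2278] [-0.047 -0.159  0.213] [-0.036 -0.14   0.242]
side 0.28 97 [-0.038  -0.1515  0.2688] [-0.048 -0.156  0.253] [-0.035 -0.139  0.283]
top z 0.3005493489110251
```

```bash
echo '[0.5589,-0.2234,0.2044,59.5]'>led.json; python3 mv.py .5589 -.2234 .34 59.5 .4495 -.3266 .34 59.5;  python3 mv.py .4495 -.3266 .2615 59.5; python3 -c "
import numpy as np
a=np.radians(86)
for d in np.r_[86,84,81,78:0:-4,0]:
    t=np.radians(d); print(d,round(.224*(np.cos(t)-np.cos(a))/.3,3),round(-.224*(np.sin(t)-np.sin(a))/.3,3))"
```

```text
[-0.0, 0.0, -0.452] [0.0, 0.0, 0.0] rows>= 3.3
[-0.481, -0.14, -0.452] [0.0, 0.0, 0.0] rows>= 4.9
led [ 0.4495 -0.3264  0.34  ] 59.5
[-0.0, 0.0, 0.262] [0.0, 0.0, 0.0] rows>= 1.9
led [ 0.4495 -0.3264  0.2614] 59.5
86 0.0 -0.0
84 0.026 0.002
81 0.065 0.007
78 0.103 0.014
74 0.154 0.027
70 0.203 0.043
66 0.252 0.063
62 0.298 0.086
58 0.344 0.112
54 0.387 0.141
50 0.428 0.173
46 0.467 0.208
42 0.503 0.245
38 0.536 0.285
34 0.567 0.327
30 0.595 0.372
26 0.619 0.418
22 0.64 0.465
18 0.658 0.514
14 0.672 0.564
10 0.683 0.615
6 0.69 0.667
2 0.694 0.719
0 0.695 0.745
```

Emit:
{"name": "servo_tool", "arguments": {"series": [[[0,0,-0.12,0,0,0,0.8],[0,0,-0.25,0,0,0,0.8],[0,0,-0.37,0,0,0,0.8],[-0.03,-0.01,-0.452,0,0,0,0.8],[-0.12,-0.035,-0.452,0,0,0,0.8],[-0.22,-0.065,-0.452,0,0,0,0.8],[-0.32,-0.095,-0.452,0,0,0,0.8],[-0.41,-0.12,-0.452,0,0,0,0.8],[-0.46,-0.135,-0.452,0,0,0,0.8],[-0.481,-0.14,-0.452,0,0,0,0.8],[-0.481,-0.14,-0.452,0,0,0,0.8],[-0.481,-0.14,-0.452,0,0,0,0.8]]]}}

```text
time_s: 17.52
tool_pos: [0.4508, -0.3251, 0.3399]
tool_rot: [180.0, -0.0, 59.6]
force: [0.6, -0.5, 0.6]
grip_width: 0.0696
grasp_force: 0.0
```

Emit:
{"name": "servo_tool", "arguments": {"series": [[[0,0,0.05,0,0,0,0.8],[0,0,0.11,0,0,0,0.8],[0,0,0.17,0,0,0,0.8],[0,0,0.22,0,0,0,0.8],[0,0,0.262,0,0,0,0.8],[0,0,0.262,0,0,0,0.6],[0,0,0.262,0,0,0,0.4],[0,0,0.262,0,0,0,0.2],[0,0,0.262,0,0,0,0],[0,0,0.262,0,0,0,0],[0,0,0.262,0,0,0,0],[0,0,0.262,0,0,0,0]]], "grip_force": 8}}

```text
time_s: 18.52
tool_pos: [0.4503, -0.3262, 0.2614]
tool_rot: [180.0, 0.0, 59.6]
force: [0.5, 0.3, 0.4]
grip_width: 0.031
grasp_force: 0.0
```

Close the rest of the way, then start the arc.

Emit:
{"name": "servo_tool", "arguments": {"series": [[[0,0,0,0,0,0,0],[0,0,0,0,0,0,0],[0,0,0,0,0,0,0],[0,0,0,0,0,0,0],[0,0,0,0,0,0,0]]]}}

```text
time_s: 18.93
tool_pos: [0.4497, -0.3259, 0.261]
tool_rot: [-179.9, 0.0, 59.6]
force: [-2.6, 1.4, 2.2]
grip_width: 0.012
grasp_force: 8.0
```

Emit:
{"name": "servo_tool", "arguments": {"series": [[[0.026,0,0.002,0,0,0,0],[0.065,0,0.007,0,0,0,0],[0.103,0,0.014,0,0,0,0],[0.154,0,0.027,0,0,0,0],[0.203,0,0.043,0,0,0,0],[0.252,0,0.063,0,0,0,0],[0.298,0,0.086,0,0,0,0],[0.344,0,0.112,0,0,0,0],[0.387,0,0.141,0,0,0,0],[0.428,0,0.173,0,0,0,0],[0.428,0,0.173,0,0,0,0]]]}}

```text
time_s: 19.85
tool_pos: [0.5155, -0.2129, 0.2069]
tool_rot: [-179.9, -0.0, 59.8]
force: [0.1, -0.9, -3.6]
grip_width: 0.0121
grasp_force: 8.0
```

Emit:
{"name": "servo_tool", "arguments": {"series": [[[0.039,0,0.035,0,0,0,0],[0.075,0,0.072,0,0,0,0],[0.108,0,0.112,0,0,0,0],[0.139,0,0.154,0,0,0,0],[0.167,0,0.199,0,0,0,0],[0.191,0,0.245,0,0,0,0],[0.212,0,0.292,0,0,0,0],[0.23,0,0.341,0,0,0,0],[0.23,0,0.341,0,0,0,0]]]}}

```text
time_s: 20.6
tool_pos: [0.5492, -0.1552, 0.1043]
tool_rot: [-179.8, -0.0, 59.6]
force: [-1.6, -0.4, -2.4]
grip_width: 0.012
grasp_force: 8.0
```

Emit:
{"name": "servo_tool", "arguments": {"series": [[[0.007,0,0.025,0,0,0,0],[0.014,0,0.05,0,0,0,0],[0.02,0,0.075,0,0,0,0],[0.025,0,0.1,0,0,0,0],[0.029,0,0.126,0,0,0,0],[0.032,0,0.153,0,0,0,0],[0.035,0,0.18,0,0,0,0],[0.036,0,0.205,0,0,0,0],[0.037,0,0.222,0,0,0,0],[0.037,0,0.231,0,0,0,0],[0.037,0,0.231,0,0,0,0],[0.037,0,0.231,0,0,0,0]]]}}

```text
time_s: 21.6
tool_pos: [0.5547, -0.1462, 0.038]
tool_rot: [-179.8, 0.1, 59.5]
force: [-5.7, 0.5, 1.3]
grip_width: 0.012
grasp_force: 8.0
```

Emit:
{"name": "servo_tool", "arguments": {"series": [[[0,0,0.007,0,0,0,0],[0,0,0.013,0,0,0,0],[0,0,0.013,0,0,0,0],[0,0,0.013,0,0,0,0]]]}}

```text
time_s: 21.93
tool_pos: [0.555, -0.1455, 0.035]
tool_rot: [-179.9, 0.0, 59.5]
force: [-7.1, 2.5, 7.5]
grip_width: 0.0116
grasp_force: 8.0
```

Emit:
{"name": "servo_tool", "arguments": {"series": [[[0,0,0,0,0,0,0.3],[0,0,0,0,0,0,0.4],[0,0,0,0,0,0,0.4],[0,0,0,0,0,0,0.4],[0,0,-0.06,0,0,0,0.4],[0,0,-0.16,0,0,0,0.4],[0,0,-0.28,0,0,0,0.4],[0,0,-0.4,0,0,0,0.4],[0,0,-0.52,0,0,0,0.4],[0,0,-0.6,0,0,0,0.4],[0,0,-0.6,0,0,0,0.4]]]}}

```text
time_s: 22.85
tool_pos: [0.5594, -0.1462, 0.2195]
tool_rot: [179.4, -0.2, 59.6]
force: [1.1, 0.5, -0.7]
grip_width: 0.0347
grasp_force: 0.0
```

Run:
```python
from h import *
b=np.array([.559,-.2235,.012]); B=R.from_euler('z',-30.5,degrees=True).as_matrix()
c=shot('side'); save(c,'pics/s2.png'); P=cloud(c); Q=(P-b)@B; Z=P[:,:,2]
for y0 in(0,-.06,-.12):
    s=(Z>.06)&(Z<.085)&(np.hypot(Q[:,:,0],Q[:,:,1]-y0)<.03); 
    if s.sum()>10: print(y0,s.sum(),cv2.minEnclosingCircle(Q[s][:,:2].astype(np.float32)),np.median(Z[s]))
for y in(-.12,-.09,-.06,-.03,0,.03,.05,.065,.08):
    s=(abs(Q[:,:,0]+.042)<.005)&(abs(Q[:,:,1]-y)<.008)&(Z>.03); print(y,s.sum(),np.percentile(Z[s],[50,95]).round(4) if s.any() else '')
cv2.imwrite('pics/s2c.png',cv2.resize(c['frame'][170:330,150:350,::-1],(750,600),interpolation=cv2.INTER_CUBIC))
```

```text
0 156 ((0.00034809985663741827, -0.0017157798865810037), 0.023530831560492516) 0.06709285376686408
-0.06 176 ((-0.0007525886758230627, -0.06294133514165878), 0.023532936349511147) 0.06691487865568685
-0.12 189 ((0.0010958414059132338, -0.12212540954351425), 0.022669652476906776) 0.06738289505913875
-0.12 27 [0.0619 0.0649]
-0.09 23 [0.0621 0.0654]
-0.06 24 [0.062  0.0646]
-0.03 25 [0.0629 0.0646]
0 27 [0.0619 0.5989]
0.03 314 [0.4569 0.5408]
0.05 69 [0.3471 0.3688]
0.065 19 [0.063  0.0657]
0.08 10 [0.0637 0.3744]
```

View pics/s2c.png

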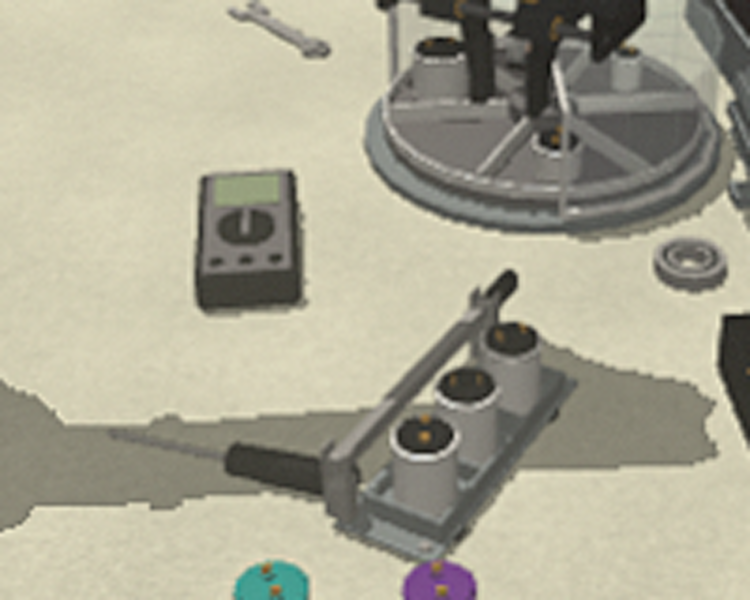

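The picture shows the keeper level in its fork at (485,300), with its top at 0.065 m all along. The three cans stand in the bays at (425,440), (467,385) and (512,340).

```bash
python3 -c "
from h import *
o=get_obs(); print(o['time_s'],o['force'],o['joint_velocities'].round(1)); print(env.sign_off())"
```

```text
22.9 [-0.28514622  0.02082649 -0.01948073] [-0.5  2.   1.9  3.9  0.6 -0.6 -0.3]
the job is handed in; nothing more can be done
None
```

I handed the job in at 22.9 s: the wanted capacitor stands upright within about 2 mm of the empty bay's middle, the keeper bar is level in its catch, and the arm is clear; the sign-off returned no verdict.

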